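# Clamp a slip-casting mould in the mould press

### The job

Push the closed plaster mould along the press bed until it is fully home against the back stop, under the screw. Then wind the handwheel clockwise (seen from above), by more than a full turn, until the orange sprung pad bears firmly on the mould: feel it stiffen and stop with the spring pressed about half-way, not merely touching, and never bottomed out. Leave the wheel released and the other things on the table undisturbed.

Things in the scene. Friction and masses are not known exactly. Their poses are not given: they have to be found in the camera images.
- press: Blue mould press, fixed. Origin on the table surface, on the screw's axis; x along the bed towards the back stop (away from the robot at yaw 0), z up. Bed 310 long (x -210 to 100), 210 wide, top 20 above the table. Guide rails along x: inner faces at y +-60, outer +-70, tops 36 above the table. Back stop: face at x 80, top 50 above the table.
- home (a point): Where the mould's centre must come: on the screw axis, 55 above the table. The front (-x) is open, but the handwheel above overhangs by 75 on all sides, so a tool pointing straight down strikes the wheel before the mould is home: tip it back about 20 degrees, fingertips pointing ahead and down.
- crosshead (a point): Middle of the crosshead's top face, 196 above the table. Crosshead 42 in x, 215 in y, 28 thick, on two steel columns (diameter 22, at x 0, y +-88). On top: a collar of radius 20 up to 216 and end nuts of radius 16 up to 206.
- wheel: Level handwheel, 150 over all; origin at its centre, 238 above the table; it does not rise or sink. Black rim: mid radius 68, bar 14 thick. Three steel spokes 10 thick at mid-height, at 0, 120, 240 degrees from its own x axis. Hub radius 17; the screw (radius 9) stands up to 24 above the origin, sinking. Between spokes it is open down to the crosshead; a fingertip there can push a spoke round.
- red_mark (a point): Red band on the rim, at the end of the wheel's x-axis spoke, 68 from the axis. Winding it clockwise (from above) lowers the screw 20 mm a turn. The wheel takes 0.25 to 0.30 N m to turn free, plus 0.0032 N m for each newton on the pad, and stays where it is left. At the start the pad is 1 to 1 1/4 turns from the mould.
- cup (a point): Centre of the underside of the steel cup (radius 30) at the foot of the screw. It is 11 above the pad's underside while the pad hangs free, and comes nearer as the pad's spring is pressed: 8.5 when half-way, 6 when bottomed.
- pad: Orange pad, radius 26, under the cup. Origin: centre of its underside, 110 to 114 above the table at first. It sinks with the screw until it rests on the mould (90 above the table); then the screw goes on, its stiff spring gives and the wheel is felt to stiffen: 6 N at first touch plus 20 N per mm, 5 mm of travel, then bottomed. Half-way is 2.5 mm, 0.8 rad of wheel past first touch, about 56 N.
- mould_c (a point): Centre of the closed two-part plaster mould: white block 160 (x) by 110 (y) by 70 high, grey seam at mid-height, 0.7 to 1 kg, loose on the bed between the rails, its x along the press's x, 45 to 75 mm short of home at the start. It slides with 4 to 10 N.
- bud_vase: Blue bud vase, 76 wide, 105 high; origin under its centre. Leave alone.
- bowl: Terracotta bowl, 110 wide, 50 high; origin under its centre. Leave alone.
- glaze_jar: Green glass jar with white cap, 64 wide, 90 high; origin under its centre. Leave alone.
- tool_cup: White ceramic cup, 72 wide, 100 high; origin under its centre. Leave alone.
- brush: Brush lying flat, origin under its middle. Leave alone.
- rib: Thin wooden rib, 100 by 55 by 8, lying beside the press on its +y side; origin under its centre. Leave alone.
- weight: Small brass weight, 48 wide, 46 high, beside the press on its -y side; origin under its centre. Leave alone.
Not all that is in view belongs to the job. Of the things that look like the part that bears mould_c, the smallest one is meant.

How it is judged:
By the outcome, as a careful person would: the job done as asked, in the order asked, and still so for the second after the job is handed in, with the robot touching nothing.
It also fails if it takes over 64 s, if anything falls off the work surface, if the arm or the gripper's body presses on something with over 40 N, if the wrist force passes 120 N, or if a joint passes its speed limit or range.

### The arm

A 6-joint arm with a two-finger parallel gripper is mounted at the origin on the work surface. World frame = base frame: x ahead of the robot, y to its left, z up, the work surface at z = 0. Lengths are in mm, angles in degrees, forces in N, time in s.
With the tool pointing down it reaches from about 275 to 1000 mm from the base axis. Payload 8.4 kg.
Tool frame: the origin (TCP) lies at the very end of the fingers, on their centre line; the grasp point (between the pads) lies 19 mm behind it (bot.tcp_to_grasp is the z of the grasp point in the tool frame, in mm); z points along the fingers, y is the line along which they close (so a half turn about z gives the same grasp; the last joint's range is limited). The gripper opens to 85 mm and grips with 20 to 120 N. Pads are 22 mm wide; open, the fingers measure 114 mm over their backs; the gripper's body (76 mm by 85 mm) begins 54 mm behind the grasp point. The pads swing forward as they close: fully open they stand 13 mm farther back than shut.
Start: joints at [-70.268, 20.225, 93.587, -0, 66.188, -0.138], TCP at [212.43, -587.794, 231.281] pointing down, gripper open.
Joint ranges: [-150.9, 150.9], [-52.94, 120.26], [3.33, 152.33], [-74.26, 254.26], [0, 154.13], [-172.89, 172.89]. Speed limits (degrees/s): [127.2, 127.2, 159.86, 180, 180, 180].

### API

Orientations are given as a 3x3 rotation matrix whose columns are the frame's x, y, z axes.
In Python, from cell import bot gives the robot as it stands. The module is installed in compiled form; this text tells all that it offers.
- The arm moves only by the tool send_rows, never from a script. Its argument "deltas" is a list of rows, each a list of 3 entries, a list of its own where there are three numbers: the shift along the tool's x, y, z in cm, then the turn, a rotation vector about the tool's x, y, z in degrees, then the opening, from -1 (shut) to 1 (fully open). In form: [[[tx, ty, tz], [wx, wy, wz], gripper], ...]. A call has 1 to 20 rows; each row is the pose to reach, as a shift and turn from the pose commanded when the call began, along the tool's axes at that moment; what a row does not reach only later rows make up. A row lasts 1/8 s, in which the tool goes at most 62.5 mm and 10.7 degrees, less where a joint would pass 70% of its speed; a pose out of reach is approached as far as the arm can. A call with a gripper value outside its range is refused whole. The fingers move at their own pace and stop on an object; the grip force is fixed at half the most. Time passes only in rows, so rows that repeat a pose let the fingers close. It gives the time, the measured TCP pose, the force, the opening and the grip force at its end, in the units of the state.
- bot.get_obs(): the state, without advancing time (a new reading comes with each control period).
- bot.snapshot(name): name is "scene" or "top" or "wrist"; returns the picture (384x512x3 uint8, blue, green, red); there is no depth.
- bot.calibration(name): a dict with "mtx" (3x3 intrinsics, pixels), "T" (4x4, takes a point from camera to world coordinates). Camera axes: x right, y down, z forward; pixel columns grow to the right and rows downward; lengths in mm; the calibration is good to about 2 mm. A picture is of the moment at which its call begins: read the wrist's pose just before it. calibration takes no time and is no camera call; for the wrist camera it gives the pose at the moment of the call.
- bot.finish_job(): hands the job in; it is judged then, once.
The state is a dict: "t": time; "qpos": joint angles; "qvel": joint speeds; "tau": joint torques, N m; "ee_pos": TCP position; "eef_rot": TCP orientation; "ft_force": force on the tool from outside, world axes, zero at the start; "wrist_torque": the same for the moment, N m; "grip_width": opening from 0.0 (shut) to 1.0 (fully open); "finger_force": force on a finger pad.
Only numpy, scipy, OpenCV 4.12 (cv2) and the standard library are available. Lean on these libraries where they do the work, as an engineer would, in place of code of your own. Each camera call takes 0.05 s, during which the arm holds its last target. There are 200 camera calls.

## Working session

There is one attempt and no reset: what is moved stays moved. The work goes in short steps, Python scripts to look and compute and a tool call to move; the robot and the scene stay as the last step left them, time stands still between calls to the robot, and variables do not carry over. Pictures are saved under pics/ and viewed, at most 10 in all, crops included, and the job is handed in when it is done.

Besides the shell and the picture viewer there is one more tool, called after "Emit:" as name(argument=value, ...) on one line, values as JSON. send_rows: Moves the arm, as the interface text tells. Its arguments: {"type":"object","properties":{"deltas":{"type":"array"}},"required":["deltas"]}

```bash
mkdir -p pics
python3 - <<'E'
from cell import bot
import cv2,numpy as np
a=bot.snapshot("scene");b=bot.snapshot("top")
cv2.imwrite("pics/s0.png",a);cv2.imwrite("pics/t0.png",b)
for n in("scene","top"):
    c=bot.calibration(n);print(n,np.round(c["mtx"],1).tolist(),np.round(c["T"],3).tolist())
o=bot.get_obs();print(o["t"],o["ee_pos"],o["eef_rot"])
E
```

```text
scene [[378.4, 0.0, 254.4], [0.0, 378.4, 191.0], [0.0, 0.0, 1.0]] [[0.523, 0.576, -0.628, 1208.923], [0.852, -0.343, 0.395, -443.066], [0.012, -0.742, -0.671, 892.622], [0.0, 0.0, 0.0, 1.0]]
top [[426.8, 0.0, 252.9], [0.0, 426.8, 194.5], [0.0, 0.0, 1.0]] [[-0.009, -0.99, 0.137, 293.178], [-1.0, 0.008, -0.004, -10.846], [0.003, -0.138, -0.99, 1637.091], [0.0, 0.0, 0.0, 1.0]]
0.1 [ 212.27674572 -587.38020378  230.62852185] [[ 9.40467842e-01  3.39882419e-01 -4.22586135e-04]
 [ 3.39882682e-01 -9.40467068e-01  1.20703561e-03]
 [ 1.28218414e-05 -1.27880789e-03 -9.99999182e-01]]
```

View pics/s0.png

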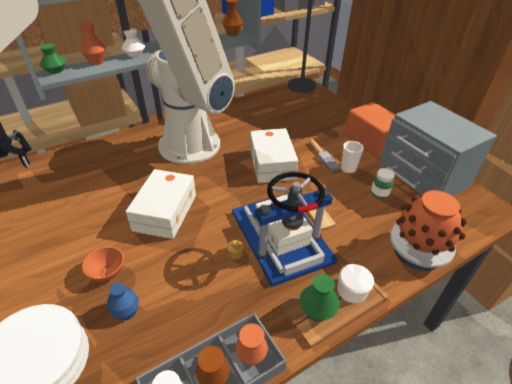

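View pics/t0.png

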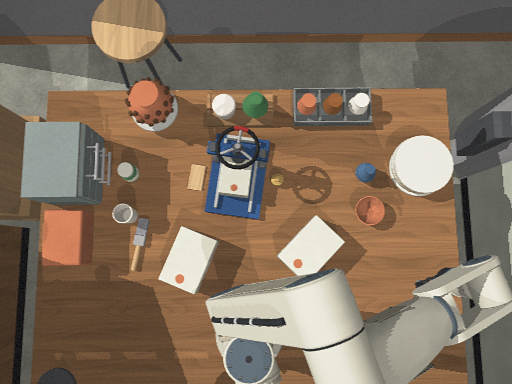

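The scene view shows the press near (285,225) with the red mark at (308,208). In the top view the wheel is at (237,148), the red mark at (240,131) and the mould in the bed at (235,185). The two larger white boxes are decoys.

```bash
cat > h.py <<'E'
import cv2,numpy as np
from cell import bot
def ray(name,uv,z,c=None):
    c=c or bot.calibration(name);uv=np.atleast_2d(uv).astype(float)
    d=np.c_[uv,np.ones(len(uv))]@np.linalg.inv(c["mtx"]).T@c["T"][:3,:3].T
    o=c["T"][:3,3];return o+d*((z-o[2])/d[:,2])[:,None]
def proj(name,P,c=None):
    c=c or bot.calibration(name);T=c["T"];p=(np.atleast_2d(P)-T[:3,3])@T[:3,:3]@c["mtx"].T
    return p[:,:2]/p[:,2:]
def mask(im,f,box):
    h=cv2.cvtColor(im,cv2.COLOR_BGR2HSV).astype(int);m=f(h[...,0],h[...,1],h[...,2])
    k=np.zeros_like(m);x0,y0,x1,y1=box;k[y0:y1,x0:x1]=1;return (m&k.astype(bool)).astype(np.uint8)
def pts(m):
    y,x=np.nonzero(m);return np.c_[x,y]
E
python3 - <<'E'
from h import *
b=cv2.imread("pics/t0.png");s=cv2.imread("pics/s0.png")
bl=mask(b,lambda h,s,v:(h>100)&(h<125)&(s>130)&(v>50),(195,110,285,230))
P=ray("top",pts(bl),20)[:,:2].astype(np.float32)
r=cv2.minAreaRect(P);print("blue rect",r,np.round(cv2.boxPoints(r)).tolist())
for n,im,box in(("top",b,(205,115,270,180)),("scene",s,(255,160,335,225))):
    k=mask(im,lambda h,s,v:(v<55),box)
    nn,l,st,ct=cv2.connectedComponentsWithStats(k);i=1+np.argmax(st[1:,4]);q=pts(l==i)
    W=ray(n,q,238)[:,:2].astype(np.float32);print(n,len(q),cv2.minEnclosingCircle(W))
    rd=mask(im,lambda h,s,v:((h<6)|(h>174))&(s>190)&(v>110),box);q=pts(rd)
    print("red",len(q),ray(n,q.mean(0),245))
w=mask(b,lambda h,s,v:(s<60)&(v>150),(212,150,262,205));
c=cv2.resize(b[105:225,190:290],None,fx=5,fy=5,interpolation=cv2.INTER_CUBIC)
d=cv2.resize(s[160:290,220:350],None,fx=4,fy=4,interpolation=cv2.INTER_CUBIC)
o=np.zeros((600,1020,3),np.uint8);o[:,:500]=c;o[:520,500:]=d;cv2.imwrite("pics/z.png",cv2.resize(o,(800,470)))
E
```

```text
blue rect ((593.5555419921875, 52.31895446777344), (233.17904663085938, 307.51556396484375), 82.03385162353516) [[425.0, -42.0], [730.0, -84.0], [762.0, 146.0], [457.0, 189.0]]
top 346 ((647.815185546875, 34.81346130371094), 74.18119812011719)
red 1 [[709.42217279  27.82141007 245.        ]]
scene 649 ((650.311279296875, 34.37002182006836), 76.52687072753906)
red 94 [[719.57121371  17.95329977 245.        ]]
```

View pics/z.png

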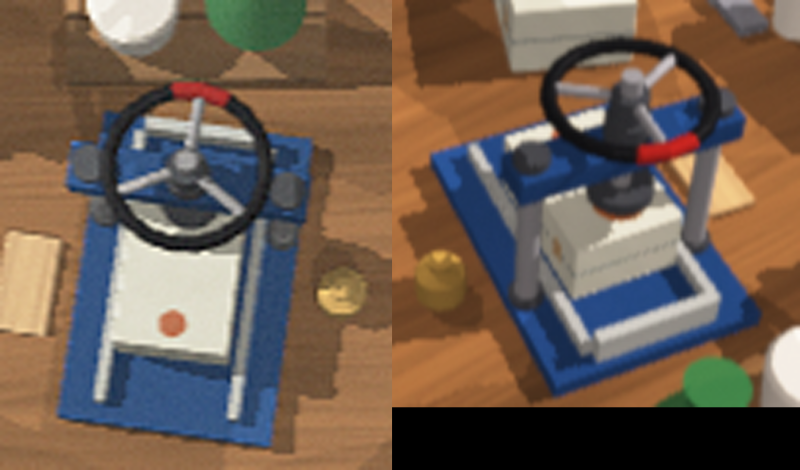

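The zoomed view shows the wheel with the red mark at the far side in the top view. The mould sits short of home, with its front top edge near top px (219,194)–(247,196), and the bed yaw is about -8°. I'll refine the yaw and plan the push.

```bash
cat >> h.py <<'E'
from scipy.spatial.transform import Rotation as R
C=np.array([649,34.5]);YAW=-8.
def fr():
    a=np.radians(YAW);return np.array([np.cos(a),np.sin(a),0]),np.array([-np.sin(a),np.cos(a),0])
def press(x,y,z):
    f,l=fr();return np.r_[C,0]+x*f+y*l+np.array([0,0,z])
def rel(P,Rt):  # to move units from present measured pose
    o=bot.get_obs();E=o["eef_rot"];return (E.T@(P-o["ee_pos"])/10).round(2),np.degrees(R.from_matrix(E.T@Rt).as_rotvec()).round(2)
def tilt(t):
    f,l=fr();u=np.array([0,0,1.]);t=np.radians(t);z=np.sin(t)*f-np.cos(t)*u;x=np.cos(t)*f+np.sin(t)*u
    return np.c_[x,-l,z]
E
python3 - <<'E'
from h import *
b=cv2.imread("pics/t0.png")
bl=mask(b,lambda h,s,v:(h>100)&(h<125)&(s>130)&(v>50),(195,110,285,230))
for side in(0,1):
    L=[]
    for v in range(172,212):
        u=np.nonzero(bl[v])[0]
        if len(u): L.append((u.min()-.5 if side==0 else u.max()+.5,v))
    W=ray("top",L,20); p=np.polyfit(W[:,0],W[:,1],1);print("edge yaw",np.degrees(np.arctan(p[0])),"y at x=450",np.polyval(p,450))
print("rim top-front pts", ray("top",[(219.3,194.3),(247.4,196)],90))
f,l=fr();print("pred corners y at 450 edges", [ (press(0,s*105,0)+f*((450-press(0,s*105,0)[0])/f[0]))[1] for s in(1,-1)])
for p in ray("top",[(219.3,194.3),(247.4,196)],90):
    d=p[:2]-C;print("press xy",d@f[:2],d@l[:2])
print(rel(press(-200,0,250),tilt(20)),rel(press(-200,0,48),tilt(20)))
E
```

```text
edge yaw -8.598791003721821 y at x=450 167.07022028809632
edge yaw -8.140536562370027 y at x=450 -39.893782467098724
rim top-front pts [[509.82696642 105.27419782  90.        ]
 [502.68856875   2.49573392  90.        ]]
pred corners y at 450 edges [np.float64(168.4995212202308), np.float64(-43.56426900867902)]
press xy -147.66847576681715 50.71628553841839
press xy -140.43340550193963 -52.055418353377625
(array([ 44.53, -52.99,  -1.87]), array([-4.94, 19.62, 27.57])) (array([ 44.53, -52.97,  18.33]), array([-4.94, 19.62, 27.57]))
```

Emit:
send_rows(deltas=[[[6, -7, -1.9], [0, 0, 0], 0], [[12, -14, -1.9], [0, 0, 4], 0], [[16, -19, -1.9], [-1, 5, 8], 0], [[20, -24, -1.9], [-2, 9, 14], 0], [[24, -29, -1.9], [-3, 13, 20], 0], [[28, -34, -1.9], [-4, 17, 24], 0], [[32, -39, -1.9], [-4.9, 19.6, 27.9], 0], [[36, -43, -1.9], [-4.9, 19.6, 27.9], 0], [[40, -47.5, -1.9], [-4.9, 19.6, 27.9], 0], [[44.5, -53, -1.9], [-4.9, 19.6, 27.9], 0], [[44.5, -53, -1.9], [-4.9, 19.6, 27.9], 0], [[44.5, -53, -1.9], [-4.9, 19.6, 27.9], 0], [[44.5, -53, -1.9], [-4.9, 19.6, 27.9], 0], [[44.5, -53, -1.9], [-4.9, 19.6, 27.9], 0]])

```text
t: 1.85
ee_pos: [450.1, 61.3, 249.9]
eef_rot: [[0.93, -0.145, 0.337], [-0.136, -0.989, -0.05], [0.341, 0.0, -0.94]]
ft_force: [-0.2, 0.0, 0.2]
grip_width: 0.5
finger_force: 0.0
```

```bash
sed -i 's/YAW=-8\./YAW=-8.3/' h.py
python3 - <<'E'
from h import *
o=bot.get_obs();print(o["t"],o["ee_pos"],o["ft_force"],o["grip_width"])
for x,z in((-190,48),(-160,48),(-80,48)):print(rel(press(x,0,z),tilt(20)))
im=bot.snapshot("wrist");cv2.imwrite("pics/w1.png",im)
E
```

```text
1.85 [450.14046065  61.2844025  249.86130048] [-0.15548572  0.01015728  0.1578351 ] 0.5004436428844647
(array([-5.89, -0.22, 19.34]), array([ 0.02,  0.06, -0.01]))
(array([-3.07, -0.23, 20.36]), array([ 0.02,  0.06, -0.01]))
(array([ 4.45, -0.23, 23.09]), array([ 0.02,  0.06, -0.01]))
```

View pics/w1.png

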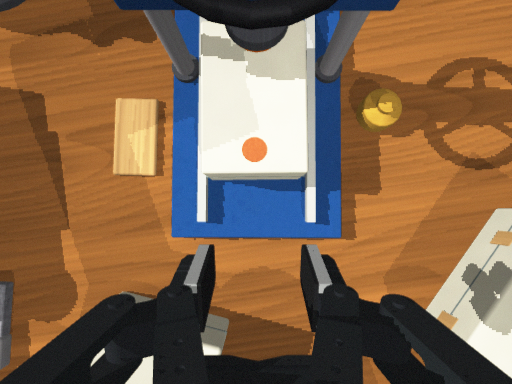

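The wrist view shows the fingers (205/310) centred on the mould (205–305) between the rails. Next I descend and push.

Emit:
send_rows(deltas=[[[-1.5, 0, 4.5], [0, 0, 0], 0], [[-3, 0, 9.5], [0, 0, 0], 0], [[-4.5, -0.1, 14], [0, 0, 0], 0], [[-5.4, -0.2, 17.5], [0, 0, 0], 0], [[-5.9, -0.2, 19.3], [0, 0, 0], 0], [[-5.9, -0.2, 19.3], [0, 0, 0], 0], [[-5, -0.2, 19.6], [0, 0, 0], 0], [[-4, -0.2, 20], [0, 0, 0], 0], [[-3.1, -0.2, 20.4], [0, 0, 0], 0], [[-3.1, -0.2, 20.4], [0, 0, 0], 0]])

```text
t: 3.15
ee_pos: [492.4, 57.7, 48.9]
eef_rot: [[0.929, -0.146, 0.34], [-0.137, -0.989, -0.049], [0.344, -0.001, -0.939]]
ft_force: [-1.1, 0.2, -0.5]
grip_width: 0.499
finger_force: 0.0
```

Emit:
send_rows(deltas=[[[0.5, 0, 0.18], [0, 0, 0], 0], [[1, 0, 0.36], [0, 0, 0], 0], [[1.5, 0, 0.55], [0, 0, 0], 0], [[2, 0, 0.73], [0, 0, 0], 0], [[2.5, 0, 0.91], [0, 0, 0], 0], [[3, 0, 1.09], [0, 0, 0], 0], [[3.5, 0, 1.27], [0, 0, 0], 0], [[4, 0, 1.46], [0, 0, 0], 0], [[4.5, 0, 1.64], [0, 0, 0], 0], [[5, 0, 1.82], [0, 0, 0], 0], [[5, 0, 1.82], [0, 0, 0], 0]])

```text
t: 4.53
ee_pos: [542.0, 49.9, 47.0]
eef_rot: [[0.931, -0.145, 0.335], [-0.136, -0.989, -0.05], [0.338, 0.001, -0.941]]
ft_force: [-5.2, -0.4, 2.2]
grip_width: 0.501
finger_force: 3.0
```

Run:
```python
from h import *
o=bot.get_obs();f,l=fr();d=o["ee_pos"]-np.r_[C,0];print(o["t"],d@f,d@l,d[2],o["ft_force"])
print(rel(press(-90,0,48),tilt(20)))
```

```text
4.525 -108.12761045204009 -0.22484013299310135 47.022005806253546 [-5.23657042 -0.39964168  2.23123858]
(array([ 1.74, -0.02,  0.52]), array([ 0.09,  0.22, -0.01]))
```

Emit:
send_rows(deltas=[[[0.4, 0, 0.14], [0, 0, 0], 0], [[0.8, 0, 0.28], [0, 0, 0], 0], [[1.1, 0, 0.38], [0, 0, 0], 0], [[1.3, 0, 0.46], [0, 0, 0], 0], [[1.4, 0, 0.5], [0, 0, 0], 0], [[1.4, 0, 0.5], [0, 0, 0], 0]])

```text
t: 5.28
ee_pos: [556.0, 47.8, 46.8]
eef_rot: [[0.931, -0.145, 0.334], [-0.136, -0.989, -0.05], [0.337, 0.002, -0.941]]
ft_force: [-8.8, 1.4, 3.4]
grip_width: 0.501
finger_force: 4.4
```

Emit:
send_rows(deltas=[[[0.1, 0, 0.04], [0, 0, 0], 0], [[0.2, 0, 0.07], [0, 0, 0], 0], [[0.2, 0, 0.07], [0, 0, 0], 0]])

```text
t: 5.65
ee_pos: [558.1, 47.4, 46.9]
eef_rot: [[0.931, -0.145, 0.334], [-0.136, -0.989, -0.05], [0.337, 0.002, -0.941]]
ft_force: [-8.9, 1.3, 3.7]
grip_width: 0.499
finger_force: 4.3
```

Emit:
send_rows(deltas=[[[0.1, 0, 0.04], [0, 0, 0], 0], [[0.2, 0, 0.07], [0, 0, 0], 0], [[0.2, 0, 0.07], [0, 0, 0], 0]])

```text
t: 6.02
ee_pos: [560.3, 47.2, 46.9]
eef_rot: [[0.931, -0.145, 0.334], [-0.136, -0.989, -0.05], [0.338, 0.002, -0.941]]
ft_force: [-8.3, 0.3, 2.5]
grip_width: 0.496
finger_force: 4.2
```

Still sliding, so I continue in small steps.

Emit:
send_rows(deltas=[[[0.1, 0, 0.04], [0, 0, 0], 0], [[0.2, 0, 0.07], [0, 0, 0], 0], [[0.2, 0, 0.07], [0, 0, 0], 0]])

```text
t: 6.4
ee_pos: [562.0, 46.8, 46.8]
eef_rot: [[0.932, -0.145, 0.333], [-0.136, -0.989, -0.05], [0.337, 0.002, -0.941]]
ft_force: [-10.0, 1.7, 4.6]
grip_width: 0.5
finger_force: 5.1
```

Emit:
send_rows(deltas=[[[0.1, 0, 0.04], [0, 0, 0], 0], [[0.2, 0, 0.07], [0, 0, 0], 0], [[0.2, 0, 0.07], [0, 0, 0], 0]])

```text
t: 6.78
ee_pos: [562.3, 46.6, 46.5]
eef_rot: [[0.932, -0.145, 0.331], [-0.136, -0.989, -0.051], [0.335, 0.003, -0.942]]
ft_force: [-20.4, 5.9, 14.3]
grip_width: 0.502
finger_force: 10.4
```

Emit:
send_rows(deltas=[[[0.1, 0, 0.04], [0, 0, 0], 0], [[0.2, 0, 0.07], [0, 0, 0], 0], [[0.2, 0, 0.07], [0, 0, 0], 0]])

```text
t: 7.15
ee_pos: [562.4, 46.4, 46.1]
eef_rot: [[0.933, -0.145, 0.328], [-0.136, -0.989, -0.051], [0.332, 0.003, -0.943]]
ft_force: [-30.1, 10.4, 23.7]
grip_width: 0.5
finger_force: 15.9
```

The mould is home: it stopped moving and the force rose to 30 N. I retreat and lift.

Emit:
send_rows(deltas=[[[-2, 0, -0.7], [0, 0, 0], 0], [[-5, 0, -1.8], [0, 0, 0], 0], [[-9.4, 0, -3.4], [0, 0, 0], 0], [[-9.4, 0, -3.4], [0, 0, 0], 0], [[-8, 0, -8], [0, 0, 0], -1], [[-6, 0, -13], [0, 0, 0], -1], [[-4, 0, -18], [0, 0, 0], -1], [[-2, 0, -23], [0, 0, 0], -1], [[-0.2, 0, -29], [0, 0, 0], -1], [[-0.2, 0, -29], [0, 0, 0], -1]])

```text
t: 8.4
ee_pos: [472.4, 62.2, 326.2]
eef_rot: [[0.926, -0.144, 0.348], [-0.136, -0.99, -0.046], [0.351, -0.005, -0.936]]
ft_force: [0.1, -0.9, -1.7]
grip_width: 0.003
finger_force: 0.0
```

Run:
```python
from h import *
o=bot.get_obs();print(o["t"],o["ee_pos"],o["ft_force"],o["grip_width"])
w=bot.snapshot("wrist");t=bot.snapshot("top");s=bot.snapshot("scene")
cv2.imwrite("pics/t2.png",t);cv2.imwrite("pics/s2.png",s)
for n,im,box in(("top",t,(205,115,270,180)),("scene",s,(255,160,335,225))):
    rd=mask(im,lambda h,s,v:((h<8)|(h>172))&(s>170)&(v>90),box);q=pts(rd)
    if len(q):
        p=ray(n,q.mean(0),243)[0,:2]-C;print("red",len(q),p,np.degrees(np.arctan2(p[1],p[0])))
c=cv2.resize(w,(480,360));d=cv2.resize(s[160:290,220:350],(320,320),interpolation=cv2.INTER_CUBIC)
e=cv2.resize(t[105:225,190:290],(267,240),interpolation=cv2.INTER_CUBIC)
v=np.zeros((600,800,3),np.uint8);v[:360,:480]=c;v[:320,480:]=d;v[360:,:267]=e;cv2.imwrite("pics/z2.png",v)
for ph in range(0,360,15):
    a=np.radians(ph);print(ph,rel(np.r_[C+39*np.array([np.cos(a),np.sin(a)]),300],tilt(0))[0],end=" ")
```

```text
8.4 [472.35156068  62.17095854 326.22813921] [ 0.08339743 -0.94947844 -1.67485487] 0.002606745658849813
red 54 [ 64.12677975 -12.81540878] -11.301386480300568
red 114 [ 68.95059661 -14.7976646 ] -12.11266103865817
0 [20.07 -0.51  9.35] 15 [19.81 -1.49  9.25] 30 [19.32 -2.36  9.08] 45 [18.64 -3.07  8.83] 60 [17.8  -3.57  8.52] 75 [16.87 -3.82  8.19] 90 [15.92 -3.81  7.84] 105 [14.99 -3.53  7.51] 120 [14.17 -3.01  7.21] 135 [13.51 -2.28  6.97] 150 [13.04 -1.39  6.8 ] 165 [12.8  -0.4   6.71] 180 [12.82  0.62  6.71] 195 [13.08  1.59  6.81] 210 [13.57  2.47  6.99] 225 [14.25  3.18  7.23] 240 [15.09  3.68  7.54] 255 [16.02  3.93  7.87] 270 [16.97  3.91  8.22] 285 [17.9   3.63  8.56] 300 [18.72  3.11  8.85] 315 [19.38  2.38  9.1 ] 330 [19.85  1.49  9.27] 345 [20.09  0.51  9.35]
```

View pics/z2.png

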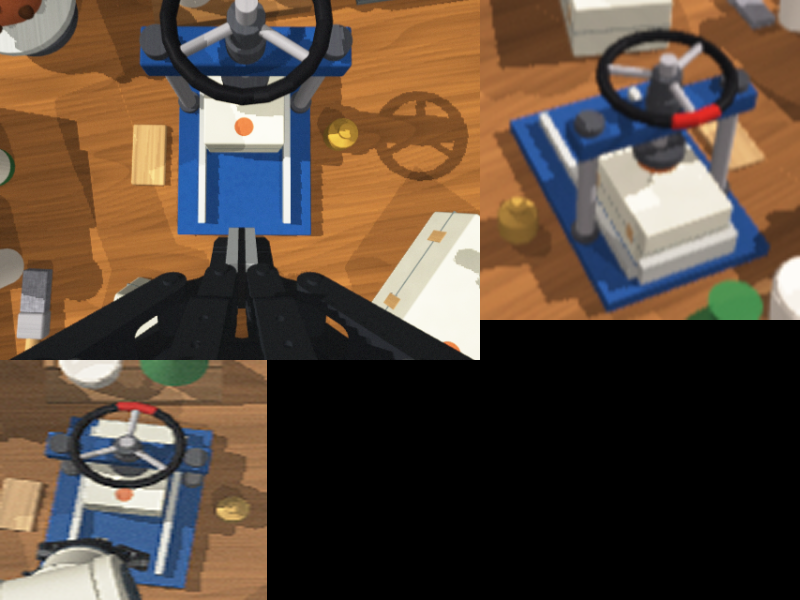

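The views show the mould square against the back stop, with its front well behind the rails' ends. The red mark is at about -12° world. Now I bring the tool vertical above the near gap, at press (-40, 0).

Run:
```python
from h import *
print(rel(press(-40,0,300),tilt(0)))
```

```text
(array([12.69,  0.05,  6.67]), array([ -0.03, -19.95,  -0.  ]))
```

Emit:
send_rows(deltas=[[[3, 0, -0.5], [0, -5, 0], -1], [[7, 0, 1.5], [0, -12, 0], -1], [[11, 0, 4], [0, -19.5, 0], -1], [[12.7, 0, 6.7], [0, -20, 0], -1], [[12.7, 0, 6.7], [0, -20, 0], -1], [[12.7, 0, 6.7], [0, -20, 0], -1], [[12.7, 0, 6.7], [0, -20, 0], -1]])

```text
t: 9.43
ee_pos: [609.1, 41.0, 301.2]
eef_rot: [[0.99, -0.144, 0.001], [-0.144, -0.99, 0.0], [0.001, -0.001, -1.0]]
ft_force: [0.6, 0.5, 0.7]
grip_width: 0.003
finger_force: 0.0
```

Run:
```python
from h import *
print(rel(press(-40,0,222),tilt(0)),bot.get_obs()["ft_force"])
w=bot.snapshot("wrist");cv2.imwrite("pics/w3.png",w)
```

```text
(array([0.04, 0.07, 7.92]), array([-0.04, -0.04,  0.02])) [0.59427375 0.53804965 0.74658648]
```

View pics/w3.png

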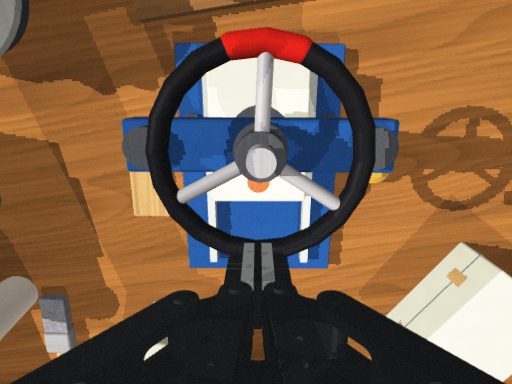

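The wrist view shows the wheel centred at about (261,148), the spokes clear, and the shut fingertips at (258,243). I'll check the axis from this close view.

Run:
```python
from h import *
w=cv2.imread("pics/w3.png");c=bot.calibration("wrist")
# rim outer/inner edges along rows above the gripper
k=mask(w,lambda h,s,v:((v<50)|(((h<6)|(h>174))&(s>200))),(140,20,385,235))
k=cv2.morphologyEx(k,cv2.MORPH_OPEN,np.ones((5,5),np.uint8))
W=ray("wrist",pts(k),238,c)[:,:2];r=np.hypot(*(W-C).T);W=W[(r>55)&(r<80)]
A=np.c_[2*W,np.ones(len(W))];x=np.linalg.lstsq(A,(W**2).sum(1),rcond=None)[0];print("centre",x[:2],np.sqrt(x[2]+x[0]**2+x[1]**2))
print("proj axis",proj("wrist",[np.r_[C,238],np.r_[C,262]],c))
```

```text
centre [648.87783595  32.30343421] 68.03318095880108
proj axis [[257.2745113  155.27903248]
 [257.21446886 162.42964523]]
```

Emit:
send_rows(deltas=[[[0, 0.2, 3], [0, 0, 0], -1], [[0, 0.2, 6], [0, 0, 0], -1], [[0, 0.2, 7.9], [0, 0, 0], -1], [[0, 0.2, 7.9], [0, 0, 0], -1], [[0, 0.2, 7.9], [0, 0, 0], -1]])

```text
t: 10.1
ee_pos: [610.2, 38.8, 222.8]
eef_rot: [[0.989, -0.145, 0.002], [-0.145, -0.989, 0.0], [0.002, -0.001, -1.0]]
ft_force: [1.1, 0.3, 0.4]
grip_width: -0.001
finger_force: 0.0
```

Emit:
send_rows(deltas=[[[0.14, -1.04, 0], [0, 0, 0], -1], [[0.54, -2, 0], [0, 0, 0], -1], [[1.17, -2.83, 0], [0, 0, 0], -1], [[2, -3.46, 0], [0, 0, 0], -1], [[2.96, -3.86, 0], [0, 0, 0], -1], [[4, -4, 0], [0, 0, 0], -1], [[4, -4, 0], [0, 0, 0], -1]])

```text
t: 10.98
ee_pos: [654.7, 73.1, 220.9]
eef_rot: [[0.99, -0.144, -0.002], [-0.144, -0.99, 0.0], [-0.002, -0.0, -1.0]]
ft_force: [-3.2, 0.3, -0.8]
grip_width: -0.001
finger_force: 1.2
```

```bash
sed -i 's/C=np.array.*/C=np.array([649,33.2]);YAW=-8.3/' h.py
cat >> h.py <<'E'
def st():
    o=bot.get_obs();p=o["ee_pos"][:2]-C;F=o["ft_force"];r=np.hypot(*p)
    print("t %.2f"%o["t"],"z %.1f r %.1f press ang %.1f"%(o["ee_pos"][2],r,np.degrees(np.arctan2(p[1],p[0]))-YAW),"F",F.round(1),"torque %.3f"%((p[0]*F[1]-p[1]*F[0])/1000))
E
python3 - <<'E'
from h import *
st();im=bot.snapshot("scene");cv2.imwrite("pics/s4.png",im)
q=pts(mask(im,lambda h,s,v:((h<8)|(h>172))&(s>170)&(v>90),(255,160,335,225)))
p=ray("scene",q.mean(0),243)[0,:2]-C;print(len(q),np.degrees(np.arctan2(p[1],p[0])))
E
```

```text
t 10.97 z 220.9 r 40.3 press ang 90.1 F [-3.2  0.3 -0.8] torque 0.127
117 -60.270772300956786
```

Emit:
send_rows(deltas=[[[1.04, 0.14, 0], [0, 0, 0], -1], [[2, 0.54, 0], [0, 0, 0], -1], [[2.83, 1.17, 0], [0, 0, 0], -1], [[3.46, 2, 0], [0, 0, 0], -1], [[3.86, 2.96, 0], [0, 0, 0], -1], [[4, 4, 0], [0, 0, 0], -1], [[3.86, 5.04, 0], [0, 0, 0], -1], [[3.46, 6, 0], [0, 0, 0], -1], [[2.83, 6.83, 0], [0, 0, 0], -1], [[2, 7.46, 0], [0, 0, 0], -1]])

```text
t: 12.28
ee_pos: [666.2, -2.9, 222.3]
eef_rot: [[0.989, -0.144, 0.006], [-0.144, -0.99, 0.002], [0.005, -0.003, -1.0]]
ft_force: [6.1, 3.9, -2.1]
grip_width: 0.0
finger_force: 3.3
```

```bash
python3 -c "
from h import *
st()"
```

```text
t 12.28 z 222.3 r 40.0 press ang -56.3 F [ 6.1  3.9 -2.1] torque 0.287
```

Emit:
send_rows(deltas=[[[-0.96, 0.4, 0], [0, 0, 0], -1], [[-2, 0.54, 0], [0, 0, 0], -1], [[-3.04, 0.4, 0], [0, 0, 0], -1], [[-4, 0, 0], [0, 0, 0], -1], [[-4.83, -0.63, 0], [0, 0, 0], -1], [[-5.46, -1.46, 0], [0, 0, 0], -1]])

```text
t: 13.02
ee_pos: [614.8, 17.0, 223.4]
eef_rot: [[0.989, -0.145, 0.007], [-0.145, -0.989, -0.002], [0.008, 0.001, -1.0]]
ft_force: [4.0, -6.9, 2.5]
grip_width: 0.004
finger_force: 3.6
```

Run:
```python
from h import *
st();im=bot.snapshot("scene");cv2.imwrite("pics/s5.png",im)
q=pts(mask(im,lambda h,s,v:((h<8)|(h>172))&(s>170)&(v>90),(255,160,335,225)))
p=ray("scene",q.mean(0),243)[0,:2]-C;print(len(q),np.degrees(np.arctan2(p[1],p[0])));st()
```

```text
t 13.03 z 223.4 r 37.8 press ang -146.4 F [ 4.  -6.9  2.5] torque 0.300
69 57.223962057529064
t 13.07 z 223.0 r 38.4 press ang -149.0 F [ 0.3 -0.6  0.7] torque 0.027
```

Emit:
send_rows(deltas=[[[-0.3, -0.63, 0], [0, 0, 0], -1], [[-0.48, -1.31, 0], [0, 0, 0], -1], [[-0.54, -2, 0], [0, 0, 0], -1], [[-0.48, -2.69, 0], [0, 0, 0], -1], [[-0.3, -3.37, 0], [0, 0, 0], -1], [[0, -4, 0], [0, 0, 0], -1]])

```text
t: 13.82
ee_pos: [617.3, 56.6, 221.2]
eef_rot: [[0.99, -0.144, -0.001], [-0.144, -0.99, -0.002], [-0.001, 0.002, -1.0]]
ft_force: [-2.6, -7.3, -0.6]
grip_width: -0.005
finger_force: 3.1
```

```bash
python3 -c "
from h import *
st()"
```

```text
t 13.82 z 221.2 r 39.4 press ang 151.9 F [-2.6 -7.3 -0.6] torque 0.291
```

Emit:
send_rows(deltas=[[[0.2, -0.28, 0], [0, 0, 0], -1], [[0.4, -0.57, 0], [0, 0, 0], -1], [[0.64, -0.82, 0], [0, 0, 0], -1], [[0.89, -1.06, 0], [0, 0, 0], -1]])

```text
t: 14.32
ee_pos: [626.6, 65.8, 220.7]
eef_rot: [[0.989, -0.144, -0.004], [-0.144, -0.99, -0.002], [-0.003, 0.002, -1.0]]
ft_force: [-5.7, -5.7, -0.7]
grip_width: 0.001
finger_force: 3.4
```

```bash
python3 -c "
from h import *
st()"
```

```text
t 14.32 z 220.7 r 39.5 press ang 132.8 F [-5.7 -5.7 -0.7] torque 0.312
```

Emit:
send_rows(deltas=[[[0.28, -0.2, 0], [0, 0, 0], -1], [[0.57, -0.4, 0], [0, 0, 0], -1], [[0.88, -0.56, 0], [0, 0, 0], -1], [[1.2, -0.7, 0], [0, 0, 0], -1]])

```text
t: 14.82
ee_pos: [639.0, 71.4, 220.4]
eef_rot: [[0.989, -0.145, -0.005], [-0.145, -0.989, -0.001], [-0.005, 0.002, -1.0]]
ft_force: [-7.7, -4.2, -1.5]
grip_width: 0.0
finger_force: 3.5
```

```bash
python3 -c "
from h import *
st()"
```

```text
t 14.82 z 220.4 r 39.5 press ang 112.9 F [-7.7 -4.2 -1.5] torque 0.337
```

Emit:
send_rows(deltas=[[[0.34, -0.1, 0], [0, 0, 0], -1], [[0.68, -0.18, 0], [0, 0, 0], -1], [[1.02, -0.22, 0], [0, 0, 0], -1], [[1.37, -0.24, 0], [0, 0, 0], -1]])

```text
t: 15.32
ee_pos: [652.8, 72.4, 220.7]
eef_rot: [[0.989, -0.145, -0.005], [-0.145, -0.989, -0.0], [-0.005, 0.001, -1.0]]
ft_force: [-8.1, 0.0, 2.1]
grip_width: -0.0
finger_force: 3.7
```

```bash
python3 -c "
from h import *
st()"
```

```text
t 15.32 z 220.7 r 39.4 press ang 92.8 F [-8.1  0.   2.1] torque 0.318
```

Emit:
send_rows(deltas=[[[0.35, 0.02, 0], [0, 0, 0], -1], [[0.69, 0.06, 0], [0, 0, 0], -1], [[1.03, 0.14, 0], [0, 0, 0], -1], [[1.37, 0.24, 0], [0, 0, 0], -1]])

```text
t: 15.82
ee_pos: [665.6, 68.9, 220.7]
eef_rot: [[0.989, -0.145, -0.006], [-0.145, -0.989, 0.001], [-0.006, -0.001, -1.0]]
ft_force: [-10.8, 4.2, 2.0]
grip_width: 0.004
finger_force: 4.7
```

Run:
```python
from h import *
st();im=bot.snapshot("scene");cv2.imwrite("pics/s6.png",im)
q=pts(mask(im,lambda h,s,v:((h<8)|(h>172))&(s>170)&(v>90),(255,160,335,225)))
p=ray("scene",q.mean(0),243)[0,:2]-C;print(len(q),np.degrees(np.arctan2(p[1],p[0])))
print(proj("scene",[np.r_[C,90],np.r_[C,100]]))
cv2.imwrite("pics/z6.png",cv2.resize(im[190:260,250:330],None,fx=7,fy=7,interpolation=cv2.INTER_CUBIC))
```

```text
t 15.82 z 220.7 r 39.4 press ang 73.3 F [-10.8   4.2   2. ] torque 0.457
96 -78.30709936932678
[[290.58110795 229.17155117]
 [290.85045985 226.79142971]]
```

View pics/z6.png

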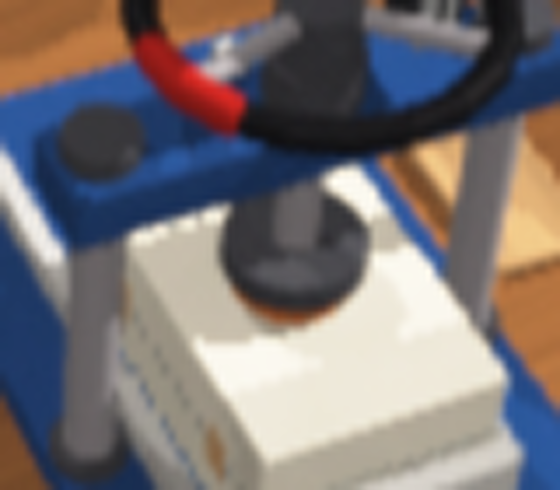

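The pad now appears to touch the mould: a thin orange sliver shows under the cup at about (290,310) in the zoom. The torque has begun to rise, so I go on in small slow steps.

Emit:
send_rows(deltas=[[[0.11, 0.04, 0], [0, 0, 0], -1], [[0.21, 0.09, 0], [0, 0, 0], -1], [[0.32, 0.13, 0], [0, 0, 0], -1]])

```text
t: 16.25
ee_pos: [668.3, 67.6, 220.5]
eef_rot: [[0.989, -0.145, -0.006], [-0.145, -0.989, 0.002], [-0.007, -0.001, -1.0]]
ft_force: [-10.7, 3.4, 1.2]
grip_width: 0.0
finger_force: 4.8
```

```bash
python3 -c "
from h import *
st()"
```

```text
t 16.25 z 220.5 r 39.4 press ang 69.0 F [-10.7   3.4   1.2] torque 0.433
```

Emit:
send_rows(deltas=[[[0.1, 0.05, 0], [0, 0, 0], -1], [[0.21, 0.11, 0], [0, 0, 0], -1], [[0.31, 0.17, 0], [0, 0, 0], -1]])

```text
t: 16.62
ee_pos: [671.1, 65.7, 220.6]
eef_rot: [[0.989, -0.145, -0.006], [-0.145, -0.989, 0.002], [-0.007, -0.001, -1.0]]
ft_force: [-10.4, 4.9, 1.9]
grip_width: 0.002
finger_force: 5.0
```

```bash
python3 -c "
from h import *
st()"
```

```text
t 16.62 z 220.6 r 39.3 press ang 64.1 F [-10.4   4.9   1.9] torque 0.447
```

Emit:
send_rows(deltas=[[[0.1, 0.06, 0], [0, 0, 0], -1], [[0.2, 0.12, 0], [0, 0, 0], -1], [[0.29, 0.18, 0], [0, 0, 0], -1]])

```text
t: 17.0
ee_pos: [673.8, 63.8, 220.6]
eef_rot: [[0.989, -0.145, -0.006], [-0.144, -0.99, 0.003], [-0.006, -0.002, -1.0]]
ft_force: [-11.0, 6.1, 1.2]
grip_width: 0.002
finger_force: 5.0
```

```bash
python3 -c "
from h import *
st()"
```

```text
t 17.00 z 220.6 r 39.4 press ang 59.2 F [-11.    6.1   1.2] torque 0.490
```

Emit:
send_rows(deltas=[[[0.09, 0.06, 0], [0, 0, 0], -1], [[0.17, 0.13, 0], [0, 0, 0], -1]])

```text
t: 17.25
ee_pos: [675.2, 62.4, 220.6]
eef_rot: [[0.989, -0.144, -0.006], [-0.144, -0.99, 0.003], [-0.007, -0.002, -1.0]]
ft_force: [-12.2, 6.7, 1.8]
grip_width: -0.0
finger_force: 5.0
```

Run:
```python
from h import *
st();im=bot.snapshot("scene");st()
q=pts(mask(im,lambda h,s,v:((h<8)|(h>172))&(s>170)&(v>90),(255,160,335,225)))
p=ray("scene",q.mean(0),243)[0,:2]-C;print(len(q),np.degrees(np.arctan2(p[1],p[0])))
```

```text
t 17.25 z 220.6 r 39.2 press ang 56.3 F [-12.2   6.7   1.8] torque 0.530
t 17.30 z 220.7 r 39.4 press ang 55.9 F [-9.8  6.2  1. ] torque 0.449
84 -100.00236067448876
```

About half-way by torque (free 0.29, now about 0.48). I release, then inspect from close by.

Emit:
send_rows(deltas=[[[-0.4, -0.25, 0], [0, 0, 0], -1], [[-0.8, -0.45, 0], [0, 0, 0], -1], [[-1.4, -0.7, 0], [0, 0, 0], -1], [[-1.4, -0.7, 0], [0, 0, 0], -1], [[-1.4, -0.7, -3], [0, 0, 0], -1], [[-1.4, -0.7, -7], [0, 0, 0], -1], [[-1.4, -0.7, -11], [0, 0, 0], -1], [[-1.4, -0.7, -11], [0, 0, 0], -1]])

```text
t: 18.3
ee_pos: [667.1, 69.5, 335.7]
eef_rot: [[0.989, -0.145, 0.007], [-0.145, -0.989, 0.001], [0.007, -0.002, -1.0]]
ft_force: [0.5, 0.4, -0.9]
grip_width: 0.002
finger_force: 0.0
```

Run:
```python
from h import *
st();o=bot.get_obs();c=bot.calibration("wrist");E=o["eef_rot"]
print("cam in tool",(E.T@(c["T"][:3,3]-o["ee_pos"])).round(1),(E.T@c["T"][:3,:3]).round(3).tolist())
cv2.imwrite("pics/w7.png",bot.snapshot("wrist"));Rt=E.T@c["T"][:3,:3];tc=E.T@(c["T"][:3,3]-o["ee_pos"])
for tl in(40,50,60):
  for x,z in((-230,150),(-260,120)):
    P=press(x,0,z);T=np.eye(4);T[:3,:3]=tilt(tl)@Rt;T[:3,3]=P+tilt(tl)@tc
    cc=dict(mtx=c["mtx"],T=T);print(tl,x,z,(T[:3,3]-np.r_[C,0]).round(),proj("",[press(-30,0,99),press(-26,0,90),press(-80,0,90),press(-75,0,231)],cc).round().tolist(),rel(P,tilt(tl)))
```

```text
t 18.30 z 335.7 r 40.5 press ang 71.9 F [ 0.5  0.4 -0.9] torque -0.009
cam in tool [  76.8    0.8 -143.2] [[0.001, -0.953, -0.304], [1.0, 0.001, -0.0], [0.0, -0.304, 0.953]]
40 -230 150 [-261.   37.  309.] [[257.0, 46.0], [257.0, 51.0], [257.0, 97.0], [256.0, -120.0]] (array([-24.22,   3.86,  18.24]), array([-0.05, 39.81, -0.04]))
40 -260 120 [-290.   41.  279.] [[257.0, -10.0], [257.0, -3.0], [257.0, 43.0], [256.0, -258.0]] (array([-27.23,   3.86,  21.23]), array([-0.05, 39.81, -0.04]))
50 -230 150 [-287.   41.  301.] [[257.0, 83.0], [257.0, 88.0], [257.0, 127.0], [256.0, -65.0]] (array([-24.22,   3.86,  18.24]), array([-0.05, 49.81, -0.05]))
50 -260 120 [-317.   45.  271.] [[257.0, 36.0], [257.0, 43.0], [257.0, 78.0], [256.0, -159.0]] (array([-27.23,   3.86,  21.23]), array([-0.05, 49.81, -0.05]))
60 -230 150 [-312.   45.  288.] [[257.0, 118.0], [257.0, 123.0], [257.0, 155.0], [256.0, -18.0]] (array([-24.22,   3.86,  18.24]), array([-4.000e-02,  5.981e+01, -5.000e-02]))
60 -260 120 [-342.   49.  258.] [[257.0, 77.0], [257.0, 83.0], [257.0, 111.0], [256.0, -87.0]] (array([-27.23,   3.86,  21.23]), array([-4.000e-02,  5.981e+01, -5.000e-02]))
```

The finger's corner contact makes the torque from r×F alone uncertain. The wrist moment corrects for that, so I re-engage gently and measure with it included.

Emit:
send_rows(deltas=[[[0, 0, 4], [0, 0, 0], -1], [[0, 0, 8], [0, 0, 0], -1], [[0, 0, 11], [0, 0, 0], -1], [[0, 0, 11], [0, 0, 0], -1], [[0, 0, 11], [0, 0, 0], -1]])

```text
t: 18.98
ee_pos: [665.6, 69.5, 222.1]
eef_rot: [[0.989, -0.145, 0.0], [-0.145, -0.989, 0.0], [0.0, -0.0, -1.0]]
ft_force: [0.2, 0.1, -0.4]
grip_width: -0.002
finger_force: 0.0
```

```bash
cat >> h.py <<'E'
def st2():
    st();o=bot.get_obs();p=o["ee_pos"][:2]-C;F=o["ft_force"];m=o["wrist_torque"];print("  M",m.round(3),"total %.3f"%((p[0]*F[1]-p[1]*F[0])/1000+m[2]))
E
python3 -c "
from h import *
st2()"
```

```text
t 18.98 z 222.1 r 39.9 press ang 73.7 F [ 0.2  0.1 -0.4] torque -0.007
  M [ 0.011 -0.08  -0.023] total -0.030
```

Emit:
send_rows(deltas=[[[0.4, 0.12, 0], [0, 0, 0], -1], [[0.7, 0.25, 0], [0, 0, 0], -1], [[0.9, 0.38, 0], [0, 0, 0], -1], [[1.1, 0.5, 0], [0, 0, 0], -1], [[1.25, 0.6, 0], [0, 0, 0], -1], [[1.4, 0.7, 0], [0, 0, 0], -1]])

```text
t: 19.73
ee_pos: [676.2, 62.0, 221.5]
eef_rot: [[0.989, -0.145, -0.004], [-0.145, -0.989, 0.003], [-0.004, -0.002, -1.0]]
ft_force: [-10.0, 7.6, 5.7]
grip_width: 0.001
finger_force: 5.2
```

```bash
python3 -c "
from h import *
st2()"
```

```text
t 19.73 z 221.5 r 39.7 press ang 54.9 F [-10.    7.6   5.7] torque 0.495
  M [ 1.112  1.517 -0.1  ] total 0.395
```

Emit:
send_rows(deltas=[[[0.04, 0.03, 0], [0, 0, 0], -1], [[0.08, 0.07, 0], [0, 0, 0], -1]])

```text
t: 19.98
ee_pos: [676.6, 61.4, 221.5]
eef_rot: [[0.989, -0.145, -0.005], [-0.145, -0.989, 0.003], [-0.005, -0.002, -1.0]]
ft_force: [-10.1, 8.1, 6.1]
grip_width: 0.001
finger_force: 5.1
```

```bash
python3 -c "
from h import *
st2()"
```

```text
t 19.98 z 221.5 r 39.5 press ang 53.9 F [-10.1   8.1   6.1] torque 0.508
  M [ 1.172  1.499 -0.106] total 0.403
```

Emit:
send_rows(deltas=[[[0.04, 0.03, 0], [0, 0, 0], -1], [[0.08, 0.07, 0], [0, 0, 0], -1]])

```text
t: 20.23
ee_pos: [677.3, 60.7, 221.4]
eef_rot: [[0.989, -0.145, -0.004], [-0.145, -0.989, 0.003], [-0.005, -0.002, -1.0]]
ft_force: [-9.8, 7.0, 5.0]
grip_width: -0.001
finger_force: 5.1
```

```bash
python3 -c "
from h import *
st2()"
```

```text
t 20.23 z 221.4 r 39.5 press ang 52.5 F [-9.8  7.   5. ] torque 0.467
  M [ 1.18   1.414 -0.09 ] total 0.377
```

Emit:
send_rows(deltas=[[[0.08, 0.08, 0], [0, 0, 0], -1], [[0.16, 0.15, 0], [0, 0, 0], -1], [[0.24, 0.23, 0], [0, 0, 0], -1]])

```text
t: 20.6
ee_pos: [679.4, 58.2, 221.3]
eef_rot: [[0.989, -0.145, -0.005], [-0.144, -0.99, 0.003], [-0.005, -0.003, -1.0]]
ft_force: [-8.6, 10.4, 3.4]
grip_width: 0.001
finger_force: 5.4
```

```bash
python3 -c "
from h import *
st2();bot.snapshot('top');st2()"
```

```text
t 20.60 z 221.3 r 39.4 press ang 47.8 F [-8.6 10.4  3.4] torque 0.533
  M [ 1.386  1.262 -0.076] total 0.456
t 20.65 z 221.3 r 39.5 press ang 47.5 F [-7.4  9.   4.4] torque 0.459
  M [ 1.287  1.273 -0.1  ] total 0.359
```

The corrected torque is now about 0.2 N m above free, which is half-way. I release, lift clear and do a final look.

Emit:
send_rows(deltas=[[[-0.4, -0.4, 0], [0, 0, 0], -1], [[-0.9, -0.7, 0], [0, 0, 0], -1], [[-1.5, -1, 0], [0, 0, 0], -1], [[-1.5, -1, 0], [0, 0, 0], -1], [[-1.5, -1, -4], [0, 0, 0], -1], [[-1.5, -1, -9], [0, 0, 0], -1], [[-1.5, -1, -14], [0, 0, 0], -1], [[-10, -1, -16], [0, 0, 0], -1], [[-20, -1, -16], [0, 0, 0], -1], [[-28, -1, -16], [0, 0, 0], -1], [[-28, -1, -16], [0, 0, 0], -1], [[-28, -1, -16], [0, 0, 0], -1]])

```text
t: 22.15
ee_pos: [403.3, 106.7, 382.1]
eef_rot: [[0.99, -0.144, 0.001], [-0.144, -0.99, 0.001], [0.001, -0.001, -1.0]]
ft_force: [1.3, 0.4, 1.3]
grip_width: -0.002
finger_force: 0.0
```

Run:
```python
from h import *
st();s=bot.snapshot("scene");w=bot.snapshot("wrist");a=cv2.imread("pics/s0.png")
q=pts(mask(s,lambda h,s,v:((h<8)|(h>172))&(s>170)&(v>90),(255,160,335,225)))
p=ray("scene",q.mean(0),243)[0,:2]-C;print(len(q),np.degrees(np.arctan2(p[1],p[0])))
v=np.zeros((600,800,3),np.uint8);v[:300,:400]=cv2.resize(w,(400,300));v[:300,400:]=cv2.resize(s,(400,300));v[300:,:300]=cv2.resize(s[190:270,250:330],(300,300),interpolation=cv2.INTER_CUBIC)
v[300:,400:]=cv2.resize(cv2.absdiff(s,a)*2,(400,300));cv2.imwrite("pics/z8.png",v)
```

```text
t 22.15 z 382.1 r 256.5 press ang 171.7 F [1.3 0.4 1.3] torque -0.198
84 -108.56934031862174
```

View pics/z8.png

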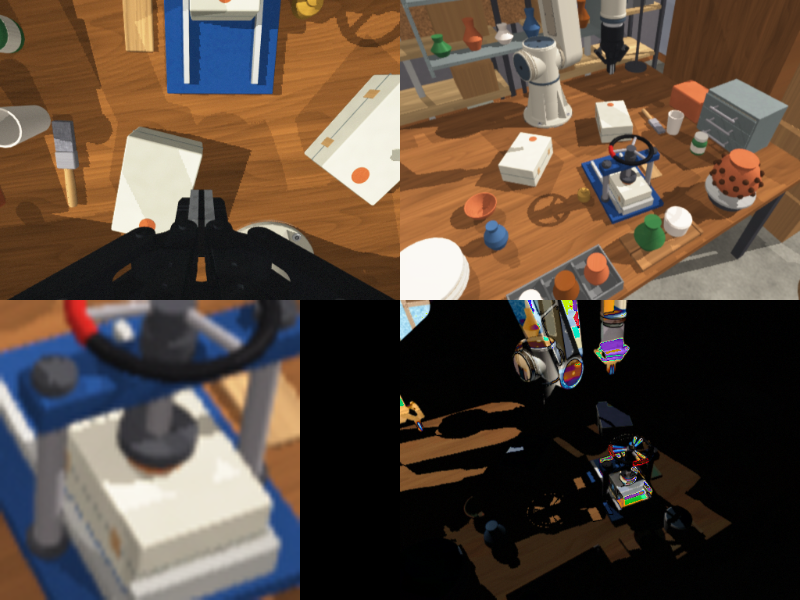

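The pictures show the mould home and the pad on it, with the cup close above. The difference image (lower right) shows only the arm, its shadows, the wheel and the mould changed. I hand in.

```bash
python3 -c "
from cell import bot
print(bot.finish_job())"
```

```text
the job is handed in; nothing more can be done
None
```

The job is handed in at about 22 s: the mould is home against the back stop, and the wheel was wound about 1¼ turns clockwise and left released. By wheel torque the spring is about half-way (estimated 2.5–2.9 mm of 5); I could not measure that directly. The before-and-after images show the other things on the table undisturbed.

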